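# Free the stuck T-stake from its holder

### The job

On the jeweller's bench, swing the clamp lever off the T-shaped steel stake to its open stop, then work the stuck stake out of its holder by rocking its top bar side to side, about a centimetre each way, while pulling gently upward. Do not yank it: the holder block only rests on dowels and must stay down on its base plate, with its lever left open and the things around it left alone. Finish while still gripping the stake, holding it still and upright about two centimetres clear above its socket.

Things in the scene. Friction and masses are not known exactly. Their poses are not given: they have to be found in the camera images.
- base: Dark steel base plate fixed to the bench, 120 x 160 x 12 mm (x, y, z), carrying the holder block, its lever and spring cheeks. Origin: centre of its underside. Its x axis runs along the stake's top bar, y is the direction in which the stake is rocked, z up. Place and yaw (within 0.5 rad of 0) differ each time.
- block (a joint): Lift of the steel holder block (70 x 110 x 45 mm, 1.8 kg) off the base plate, in m: 0 when down. Two dowels guide it: it cannot go sideways, but a steady straight pull over about 25 N on the clamped or stuck stake lifts the block too; let go, it sinks back. It must not rise 8 mm.
- block_mouth (a point): Centre of the socket's mouth on the block's top face, 57 mm above the bench, straight above the base plate's origin; axes as the base plate's. The socket is 22 mm (x) by 36 mm (y), 22 mm deep; the stake is out of it once raised 22 mm.
- pinch (a point): Point on the socket's axis 8 mm below its mouth (49 mm above the bench), where two round-nosed spring cheeks squeeze the shank from +y and -y with 40 N each. A straight pull needs 40 to 60 N; tipping the stake about x through this point takes only about 10 N sideways at the bar, and as it tips it creeps up under a light pull, about 1.5 mm a swing. Free of the cheeks once raised 14 mm.
- lever (a joint): Angle of the clamp lever about its vertical pivot: 0 = shut (arm along base -y, over the stake's collar), grows as it swings clockwise seen from above, its knob moving to base -x; open stop at 1.6 rad. Starts between 0 and 0.15; stays where it is left; takes about 1 N at the knob. Counts as open above 1.1 rad; it clears the collar from about 0.8.
- lever_knob (a point): Grip point of the lever's upright round knob: dark steel post 16 mm in diameter, standing from 83 to 123 mm above the bench; the point is on its axis, 109 mm above the bench, 110 mm from the pivot. The arm below it is 14 mm wide and 8 mm thick, its top 83 mm above the bench.
- lever_hinge (a point): Point on the lever's pivot axis at the same height as lever_knob: 18 mm to -x and 40 mm to +y of the socket's centre.
- stake: T-shaped steel stake, 112 mm high, 0.4 to 0.6 kg. Origin: centre of the underside of its foot; z up through the bar, x along the bar; axes as the base plate's at the start, when the foot stands on the socket's floor, 35 mm above the bench. Shank 20 mm (x) by 30 mm (y) up to z = 30 mm, collar 50 x 36 mm from 30 to 38 mm, post 16 x 16 mm, and on top the round bar.
- stake_bar (a point): Middle of the stake's top bar, 100 mm above its foot (135 mm above the bench at the start): round steel bar, 24 mm in diameter, 70 mm long along x. Grip it firmly across y from above, and tilt the gripper along with the stake as it rocks (about 0.1 rad each way): if the gripper is kept level the bar drags in the pads and creeps up more slowly.
- ring: Bystander, leave alone: plain brass finger ring, 22 mm across, 6 mm high, lying on the base plate. Origin: on or near its underside.
- punch_block: Bystander, leave alone: 40 mm wooden block holding four short steel punches, 60 mm high in all. Origin: on or near its underside.
- dome_stake: Bystander, leave alone: small round mushroom-headed steel stake standing loose, 36 mm across, 56 mm high. Origin: on or near its underside.
- hammer: Bystander, leave alone: hammer lying on the bench. Origin: on or near its underside.
- graver: Bystander, leave alone: graver with a wooden handle lying on the bench. Origin: on or near its underside.
- bench_block: Bystander, leave alone: flat square steel block, 80 x 80 x 20 mm. Origin: on or near its underside.
- jar: Bystander, leave alone: small amber glass jar with black lid, 56 mm across, 60 mm high. Origin: on or near its underside.
Things that resemble listed ones, but are neither listed nor needed, are in the scene too. Leave any green or red look-alike of the base alone.

How it is judged (in metres and radians):
On the way, in this order (a step that is already met when the one before it is completed fails the run):
1. the lever is swung open with the stake still down in its socket (value of joint lever above 1.1 rad and z of stake in the frame of block_mouth below -0.015 m), for 0.2 s.
2. the stake's bar is rocked to the base's +y side while the foot is still in the socket (y of stake_bar in the frame of block_mouth above 0.003 m and z of stake in the frame of block_mouth below -0.002 m), for 0.02 s.
3. then rocked to the -y side while the foot is still in the socket (y of stake_bar in the frame of block_mouth below -0.003 m and z of stake in the frame of block_mouth below -0.002 m), for 0.02 s.
At the end, for the whole second after the job is handed in: The gripper holds the stake still (under 30 mm/s), upright within 15 degrees, its foot 6 to 45 mm above the socket's mouth and within 25 mm of its centre sideways, touching neither holder nor lever; the block is down on its base (within 3 mm) and the lever is open (over 1.1 rad) (z of stake in the frame of block_mouth between 0.006 and 0.045 m and horizontal distance between stake and block_mouth below 0.025 m and angle between stake's own z axis and vertical below 0.26 rad and linear speed of stake below 0.03 m/s and contact force between the fingers and stake above 2 N and contact force between stake and base below 0.3 N and value of joint block below 0.003 m and value of joint lever above 1.1 rad); the arm keeps its last pose, push and grip.
It fails at once if the holder block is pulled up off its base plate by 8 mm (value of joint block above 0.008 m).
It fails at once if one of the seven bystanders is moved by more than 30 mm (distance of any of ring, punch_block, dome_stake, hammer, graver, bench_block, jar from where it was at the start of the episode above 0.03 m).
It also fails if it takes over 64 s, if anything falls off the work surface, if the arm or the gripper's body presses on something with over 40 N, if the wrist force passes 120 N, or if a joint passes its speed limit or range.

### The arm

A 7-joint arm with a two-finger parallel gripper is mounted at the origin on the work surface. World frame = base frame: x ahead of the robot, y to its left, z up, the work surface at z = 0. Lengths are in mm, angles in rad, forces in N, time in s.
With the tool pointing down it reaches from about 400 to 925 mm from the base axis. Payload 5.6 kg.
Tool frame: the origin (TCP) lies at the very end of the fingers, on their centre line; the grasp point (between the pads) lies 19 mm behind it; z points along the fingers, y is the direction in which the jaws open and shut (so a half turn about z gives the same grasp; the last joint's range is limited). The gripper opens to 85 mm and grips with 20 to 120 N. Pads are 22 mm wide; open, the fingers measure 114 mm over their backs; the gripper's body (76 mm by 85 mm) begins 54 mm behind the grasp point. The pads swing forward as they close: fully open they stand 13 mm farther back than shut.
Start: joints at [-1.199, 0.468, -0.012, 1.603, 0.006, 1.071, -0.056], TCP at [261.994, 594.868, 231.29] pointing down, gripper open.
Joint ranges: [-2.53, 2.53], [-0.31, 2.02], [-1.57, 1.55], [0.28, 2.44], [-1.29, 4.43], [0.15, 1.84], [-2.92, 2.92]. Speed limits (rad/s): [2.57, 2.57, 3.14, 3.14, 3.14, 3.14, 3.14].

### API

Orientations are given as a 3x3 rotation matrix whose columns are the frame's x, y, z axes.
In Python, from station import bot, capture, ticket gives the robot as it stands. The module is installed in compiled form; this text tells all that it offers.
- The arm moves only by the tool play_rows, never from a script. Its argument "deltas" is a list that holds one entry, the list of rows, each a list of 6 numbers: the shift along the tool's x, y, z in mm, then the turn, a rotation vector about the tool's x, y, z in rad. A call has 1 to 5 rows; each row shifts and turns the commanded pose from where the row before left it, along the tool's axes as they then stand; what a row does not reach is not made up. A row lasts 1/12 s, in which the tool goes at most 41.7 mm and 7.16 degrees, less where a joint would pass 70% of its speed; a pose out of reach is approached as far as the arm can. A call is refused whole if a number of a shift passes 41.7 or a number of a turn 0.125, either way. A call with a gripper value outside its range is refused whole. "claw" is the closure, from 0 (fully open) to 1 (shut), set as the call begins (left out, the last holds). The fingers move at their own pace and stop on an object; the grip force is fixed at half the most. Time passes only in rows, so rows that do not move let the fingers close. It gives the time, the measured TCP pose, the force and the opening at its end, in the units of the state.
- bot.get_state(): the state, without advancing time (a new reading comes with each control period).
- capture(name): name is "scene" or "side" or "wrist"; returns a dict with "color" (400x640x3 uint8, red, green, blue), "fovy" (degrees; the focal length in pixels is half the picture's height over the tangent of half this angle, whatever the lens; pixels are square), "cx", "cy" (the principal point, pixels), "xyz" and "rotation" of the camera in the world; the wrist camera has in their place "T_tool_cam" (4x4, takes a point from camera to tool coordinates, whose origin is the TCP and whose axes are the flange's). Camera axes: x right, y down, z forward; pixel columns grow to the right and rows downward; lengths in mm; the calibration is good to about 2 mm. A picture is of the moment at which its call begins: read the wrist's pose just before it. There is no depth.
- ticket.job_done(): hands the job in, once; it reports no verdict.
The state is a dict: "clock": time; "joint_pos": joint angles; "joint_velocities": joint speeds; "joint_torque": joint torques, N m; "position": TCP position; "ee_rot": TCP orientation; "ft_force": force on the tool from outside, world axes, zero at the start; "torque": the same for the moment, N m; "finger_gap": opening from 0.0 (shut) to 1.0 (fully open).
Only numpy, scipy, OpenCV 4.12 (cv2) and the standard library are available. Lean on these libraries where they do the work, as an engineer would, in place of code of your own. Each camera call takes 0.05 s, during which the arm holds its last target. There are 200 camera calls.

## Working session

There is one attempt and no reset: what is moved stays moved. The work goes in short steps, Python scripts to look and compute and a tool call to move; the robot and the scene stay as the last step left them, time stands still between calls to the robot, and variables do not carry over. Pictures are saved under pics/ and viewed, about 8 in all and at most 12, crops included, and the job is handed in when it is done.

Besides the shell and the picture viewer there is one more tool, called after "Request:" as name(argument=value, ...) on one line, values as JSON. play_rows: Moves the arm, as the interface text tells. Its arguments: {"type":"object","properties":{"deltas":{"type":"array","items":{"type":"array","items":{"type":"array","items":{"type":"number"}}}},"claw":{"type":"number"}},"required":["deltas"]}

```bash
mkdir -p pics
cat > h.py <<'E'
import numpy as np, cv2
from station import bot, capture, ticket
def cam(n):
    s=bot.get_state(); c=capture(n); im=c["color"]
    f=im.shape[0]/2/np.tan(np.radians(c["fovy"])/2)
    if n=="wrist":
        T=np.array(c["T_tool_cam"]); R0=np.array(s["ee_rot"]); p=np.array(s["position"])
        R=R0@T[:3,:3]; t=R0@T[:3,3]+p
    else: R=np.array(c["rotation"]); t=np.array(c["xyz"])
    return dict(im=im,f=f,cx=c["cx"],cy=c["cy"],R=R,t=t)
def ray(c,u,v):
    d=c["R"]@np.array([(u-c["cx"])/c["f"],(v-c["cy"])/c["f"],1]); return c["t"],d/np.linalg.norm(d)
def plane(c,u,v,z):
    o,d=ray(c,u,v); return o+d*(z-o[2])/d[2]
def proj(c,p):
    q=c["R"].T@(np.array(p)-c["t"]); return c["f"]*q[:2]/q[2]+[c["cx"],c["cy"]]
def save(im,n): cv2.imwrite("pics/"+n,cv2.cvtColor(im,cv2.COLOR_RGB2BGR))
E
python3 - <<'E'
from h import *
import pickle
print(bot.get_state())
for n in("scene","side"):
    c=cam(n); save(c["im"],n+".png"); pickle.dump(c,open(n+".pkl","wb")); print(n,c["f"],c["cx"],c["cy"],c["t"],c["R"].round(3).tolist())
E
```

```text
{'clock': 0.0, 'joint_pos': array([-1.19903889,  0.46838443, -0.01162381,  1.60361612,  0.00602494,
        1.07139814, -0.05630799]), 'joint_velocities': array([-0.00027899, -0.00025766, -0.00073709,  0.00127791, -0.00048954,
       -0.00068504, -0.00081158]), 'joint_torque': array([ 8.32102796e-04, -5.32374787e+01,  2.22606497e-02, -2.51295161e+01,
        1.15653151e-02,  7.88928039e-03,  3.08704401e-06]), 'position': array([261.7631448 , 594.35735358, 230.3367375 ]), 'ee_rot': array([[-9.15197492e-01,  4.03005218e-01, -5.87229436e-04],
       [ 4.03005622e-01,  9.15195976e-01, -1.67151842e-03],
       [-1.36200628e-04, -1.76642623e-03, -9.99998431e-01]]), 'ft_force': array([-0.21255364, -0.13344989, -0.20260595]), 'torque': array([-0.02994078,  0.02666249,  0.01778154]), 'finger_gap': 0.9972590652728252}
scene 406.2243080957666 316.2794729194593 199.1983493880137 [1082.78345697  583.41200945  878.77625318] [[-0.738, 0.455, -0.499], [0.675, 0.515, -0.529], [0.017, -0.727, -0.687]]
side 395.68458501663906 326.3761064287511 203.57879134209995 [ 448.15266597 -938.17667908  707.37306079] [[0.999, -0.029, 0.037], [-0.047, -0.542, 0.839], [-0.004, -0.84, -0.543]]
```

View pics/scene.png

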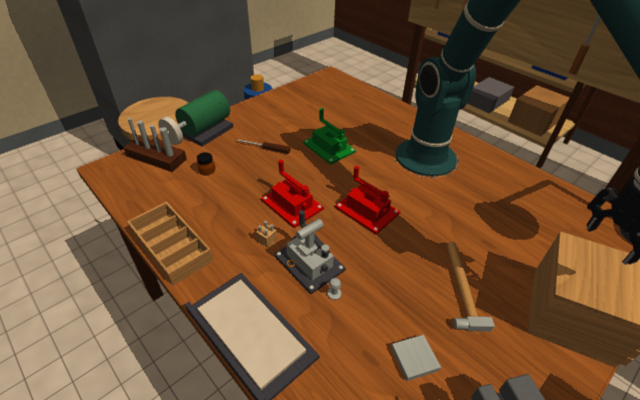

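View pics/side.png

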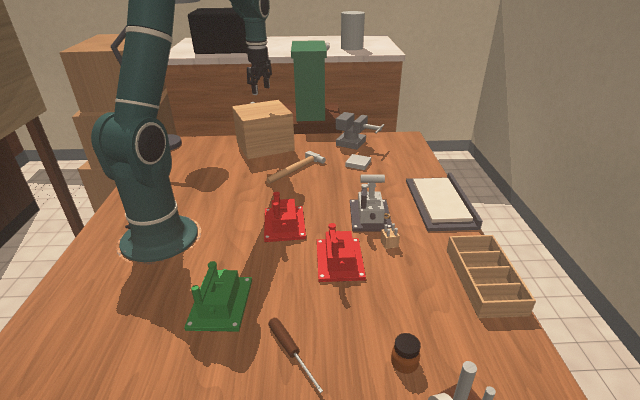

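The scene view shows one dark-steel holder with a pale T stake at (310,258). Possible mix-ups are the red holders at (292,198) and (368,204), the green one at (330,142), and the grey vise at side (352,130). The steel one at scene (310,258) / side (370,205) fits the description, so I'll check it in one close crop.

Run:
```python
from h import *
import pickle
a=pickle.load(open("scene.pkl","rb"));b=pickle.load(open("side.pkl","rb"))
A=cv2.resize(a["im"][205:305,260:360],None,fx=5.5,fy=5.5,interpolation=cv2.INTER_CUBIC)[:,:400*2]
B=cv2.resize(b["im"][165:265,335:415],None,fx=5.5,fy=5.5,interpolation=cv2.INTER_CUBIC)
im=np.hstack([A,B]); im=cv2.resize(im,(800,int(800*im.shape[0]/im.shape[1]))); print(im.shape, 800/180)
save(im,"crop.png")
```

```text
(444, 800, 3) 4.444444444444445
```

View pics/crop.png

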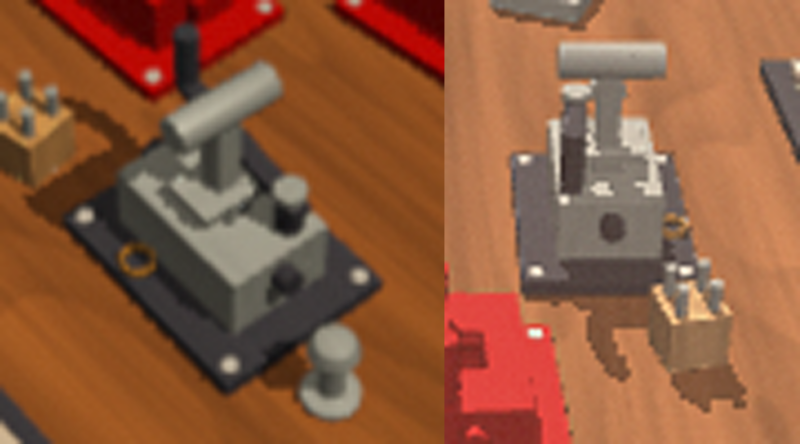

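The crop confirms it: grey block and T bar, brass ring on the plate, lever pivot on the +y side, and the dark knob at crop (187,40) behind the bar. Measuring the points now.

Run:
```python
from h import *
import pickle
a=pickle.load(open("scene.pkl","rb"));b=pickle.load(open("side.pkl","rb"))
s=800/180
A=lambda x,y,z:plane(a,260+x/s,205+y/s,z).round(1)
B=lambda x,y,z:plane(b,335+(x-444)/s,165+y/s,z).round(1)
print("corners z12 scene",A(68,217,12),A(230,390,12),A(380,282,12))
print("corners side",B(514,157,12),B(522,293,12))
print("screws scene",A(85,215,13),A(230,365,13),A(360,275,13),"side",B(524,159,13),B(660,157,13),B(536,271,13))
print("bar ends scene z135",A(182,132,135),A(265,85,135),"side",B(561,60,135),B(664,60,135))
print("knob top z123 scene",A(187,32,123),"side",B(575,92,123))
print("pivot top? scene",A(290,186,93))
```

```text
corners z12 scene [682.1   1.9  12. ] [691.1 159.8  12. ] [574.6 163.4  12. ]
corners side [575.9 150.9  12. ] [564.7 -15.4  12. ]
screws scene [673.8   8.3  13. ] [680.4 148.   13. ] [580.4 152.4  13. ] side [582.7 146.3  13. ] [682.8 143.6  13. ] [576.4   7.1  13. ]
bar ends scene z135 [655.5  79.2 135. ] [597.4  83.6 135. ] side [596.2  76.2 135. ] [664.4  72.5 135. ]
knob top z123 scene [595.   13.7 123. ] side [603.3  54.3 123. ]
pivot top? scene [612.4 121.9  93. ]
```

Request:
play_rows(deltas=[[[-30, -22, -20, 0, 0, 0], [-32, -23, -20, 0, 0, 0], [-32, -23, -20, 0, 0, 0], [-32, -23, 0, 0, 0, 0], [-32, -23, 0, 0, 0, 0]]], claw=0.6)

```text
clock: 0.52
position: [359.0, 430.0, 289.8]
ee_rot: [[-0.915, 0.403, 0.001], [0.403, 0.915, 0.002], [-0.0, 0.002, -1.0]]
ft_force: [1.4, -0.2, -1.3]
finger_gap: 0.399
```

Request:
play_rows(deltas=[[[-32, -23, 0, 0, 0, 0], [-32, -23, 0, 0, 0, 0], [-32, -23, 0, 0, 0, 0], [-32, -23, 0, 0, 0, 0], [-32, -23, 0, 0, 0, 0]]])

```text
clock: 0.93
position: [458.5, 259.5, 288.6]
ee_rot: [[-0.915, 0.403, -0.0], [0.403, 0.915, -0.0], [0.0, -0.0, -1.0]]
ft_force: [1.2, -0.4, 0.3]
finger_gap: 0.404
```

Request:
play_rows(deltas=[[[-32, -23, 0, 0, 0, 0], [-32, -23, 0, 0, 0, 0], [-32, -23, 0, 0, 0, 0], [-32, -23, 0, 0, 0, 0], [-32, -23, 0, 0, 0, 0]]])

```text
clock: 1.35
position: [558.7, 89.9, 288.6]
ee_rot: [[-0.915, 0.403, -0.0], [0.403, 0.915, 0.0], [0.0, -0.0, -1.0]]
ft_force: [0.5, 0.1, -0.0]
finger_gap: 0.399
```

Request:
play_rows(deltas=[[[-32, -23, 0, 0, 0, 0], [0, 0, 0, 0, 0, 0.12], [0, 0, 0, 0, 0, 0.12], [0, 0, 0, 0, 0, 0.12], [0, 0, 0, 0, 0, 0.12]]])

```text
clock: 1.77
position: [578.0, 57.3, 288.2]
ee_rot: [[-0.62, 0.784, -0.001], [0.784, 0.62, -0.0], [0.001, -0.001, -1.0]]
ft_force: [0.7, -0.0, 0.7]
finger_gap: 0.404
```

Request:
play_rows(deltas=[[[0, 0, 0, 0, 0, 0.12], [0, 0, 0, 0, 0, 0.12], [0, 0, 0, 0, 0, 0.12], [0, 0, 0, 0, 0, 0.12], [0, 0, 0, 0, 0, 0.12]]])

```text
clock: 2.18
position: [577.9, 57.8, 288.3]
ee_rot: [[-0.07, 0.998, -0.001], [0.998, 0.07, -0.0], [-0.0, -0.001, -1.0]]
ft_force: [-0.8, 0.4, 1.1]
finger_gap: 0.399
```

Request:
play_rows(deltas=[[[0, 0, 0, 0, 0, 0.12], [0, 0, 0, 0, 0, 0.11], [0, 0, 0, 0, 0, 0], [0, 0, 0, 0, 0, 0]]])

```text
clock: 2.52
position: [578.0, 57.9, 288.4]
ee_rot: [[0.15, 0.989, -0.001], [0.989, -0.15, -0.0], [-0.0, -0.001, -1.0]]
ft_force: [0.4, 1.0, 0.6]
finger_gap: 0.397
```

Run:
```python
from h import *
import pickle
s=bot.get_state(); print(s["position"],s["ee_rot"].round(3).tolist(),s["joint_pos"].round(2),s["finger_gap"])
c=cam("wrist"); pickle.dump(c,open("w1.pkl","wb")); save(c["im"],"w1.png"); print(c["f"],c["t"],c["R"].round(2).tolist())
for p in [(595,13.7,123),(628,78,135)]: print(proj(c,p))
```

```text
[578.04271875  57.92169418 288.3991261 ] [[0.15, 0.989, -0.001], [0.989, -0.15, -0.0], [-0.0, -0.001, -1.0]] [-0.58  0.31  0.53  1.74 -0.17  1.13 -0.15] 0.39740520029289245
320.09856106966123 [589.78306967 125.71472219 430.37189726] [[0.99, -0.14, -0.04], [-0.15, -0.95, -0.27], [0.0, 0.27, -0.96]]
[339.09992547 224.22002055]
[366.16558965 158.54882584]
```

View pics/w1.png

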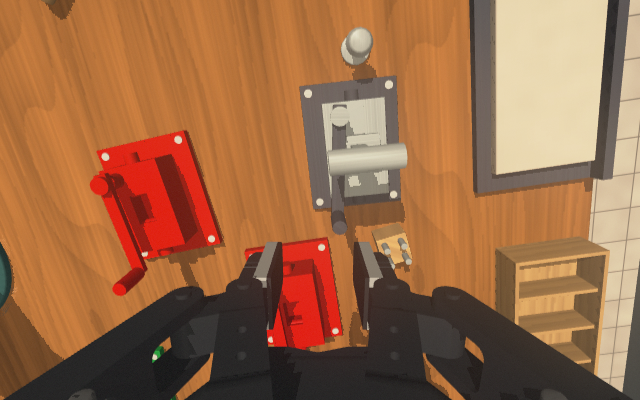

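The wrist view has the bar at (330–406,158), the knob top at about (340,228), screws at (308,94), (390,84), (320,202) and (394,194), and the punch block at (393,245).

Run:
```python
from h import *
import pickle
c=pickle.load(open("w1.pkl","rb"))
S=[plane(c,u,v,13) for u,v in((308,94),(390,84),(394,194),(320,202))]
print(np.round(S,1), np.mean(S,0))
e=S[1]+S[2]-S[0]-S[3]; print("yaw",np.arctan2(e[1],e[0]))
e=S[0]+S[1]-S[2]-S[3]; print("yaw",-np.arctan2(e[0],e[1]))
print("bar",plane(c,330,160,135),plane(c,406,156,135),"mid",plane(c,368,158,135))
print("knob",plane(c,340,226,123),"pivot",plane(c,340,115,93))
```

```text
[[581.4 148.6  13. ]
 [682.7 144.9  13. ]
 [675.6   5.2  13. ]
 [575.5   9.1  13. ]] [628.80655892  76.95529488  13.        ]
yaw -0.03755685446482646
yaw -0.04677478910385055
bar [594.8031624   81.69461115 135.        ] [664.53753645  74.81576492 135.        ] mid [629.72908363  78.24939429 135.        ]
knob [595.65249392  11.65654393 123.        ] pivot [611.98559529 119.29602651  93.        ]
```

Request:
play_rows(deltas=[[[-22, 12.3, 20, 0, 0, 0], [-21.7, 12.3, 20, 0, 0, 0], [0, 0, 38, 0, 0, 0], [0, 0, 38, 0, 0, 0], [0, 0, 38, 0, 0, 0]]])

```text
clock: 2.98
position: [596.1, 10.3, 133.6]
ee_rot: [[0.152, 0.988, 0.001], [0.988, -0.152, 0.0], [0.001, 0.001, -1.0]]
ft_force: [-0.1, 0.3, 0.3]
finger_gap: 0.401
```

Request:
play_rows(deltas=[[[0, 0, 20, 0, 0, 0], [0, 0, 18, 0, 0, 0], [0, 0, 0, 0, 0, 0], [0, 0, 0, 0, 0, 0]]], claw=0.72)

```text
clock: 3.32
position: [595.4, 10.6, 96.1]
ee_rot: [[0.152, 0.988, -0.002], [0.988, -0.152, -0.0], [-0.001, -0.002, -1.0]]
ft_force: [0.2, -0.5, 0.3]
finger_gap: 0.279
```

Run:
```python
from h import *
s=bot.get_state(); print(s["position"],s["ft_force"],s["finger_gap"])
ims=[]
for n,p in(("scene",(612,60,110)),("side",(612,60,110))):
    c=cam(n);u,v=proj(c,p).astype(int); ims.append(cv2.resize(c["im"][v-55:v+55,u-50:u+50],(400,440),interpolation=cv2.INTER_CUBIC))
save(np.hstack(ims),"k.png")
```

```text
[595.40332605  10.60836735  96.11157341] [ 0.20692352 -0.47740848  0.25109216] 0.2793067359716512
```

View pics/k.png

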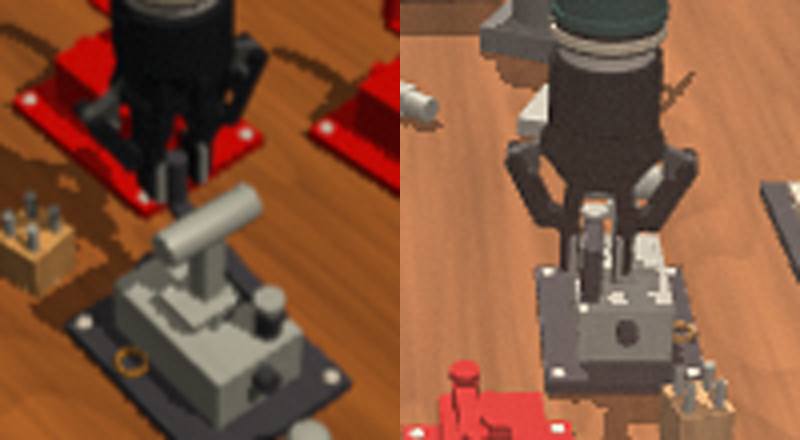

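Request:
play_rows(deltas=[[[0.5, -11, 0, 0, 0, 0.1], [0.5, -11, 0, 0, 0, 0.1], [0.5, -11, 0, 0, 0, 0.1], [0.5, -11, 0, 0, 0, 0.1], [0.5, -11, 0, 0, 0, 0.1]]])

```text
clock: 3.83
position: [546.7, 31.6, 98.8]
ee_rot: [[0.613, 0.79, 0.004], [0.79, -0.613, 0.001], [0.003, 0.003, -1.0]]
ft_force: [0.7, -0.9, 0.8]
finger_gap: 0.281
```

Request:
play_rows(deltas=[[[0.5, -11, 0, 0, 0, 0.1], [0.5, -11, 0, 0, 0, 0.1], [0.5, -11, 0, 0, 0, 0.1], [0.5, -11, 0, 0, 0, 0.1], [0.5, -11, 0, 0, 0, 0.1]]])

```text
clock: 4.25
position: [512.5, 74.9, 98.6]
ee_rot: [[0.916, 0.4, 0.003], [0.4, -0.916, 0.002], [0.003, -0.0, -1.0]]
ft_force: [-0.0, -0.6, 1.1]
finger_gap: 0.28
```

Request:
play_rows(deltas=[[[0.5, -11, 0, 0, 0, 0.1], [0.5, -11, 0, 0, 0, 0.1], [0.5, -11, 0, 0, 0, 0.1], [0.5, -11, 0, 0, 0, 0.1], [0, 0, 0, 0, 0, 0]]])

```text
clock: 4.67
position: [503.0, 120.2, 98.0]
ee_rot: [[1.0, 0.019, 0.002], [0.019, -1.0, 0.002], [0.002, -0.002, -1.0]]
ft_force: [0.5, 0.0, 0.5]
finger_gap: 0.279
```

Request:
play_rows(deltas=[[[0, 0, -20, 0, 0, 0], [0, 0, -40, 0, 0, 0], [0, 0, -40, 0, 0, 0], [0, 0, -40, 0, 0, 0.064], [0, 0, 0, 0, 0, 0]]], claw=0.4)

```text
clock: 5.08
position: [506.8, 116.9, 244.2]
ee_rot: [[0.999, -0.047, 0.012], [-0.047, -0.999, 0.006], [0.011, -0.007, -1.0]]
ft_force: [1.0, 0.3, -0.3]
finger_gap: 0.6
```

Request:
play_rows(deltas=[[[32, 9.3, 0, 0, 0, 0], [32, 9.3, 0, 0, 0, 0], [32, 9.3, 0, 0, 0, 0], [32, 9.3, 0, 0, 0, 0], [0, 0, 0, 0, 0, 0]]])

```text
clock: 5.5
position: [633.1, 69.9, 237.9]
ee_rot: [[0.999, -0.048, 0.006], [-0.048, -0.999, -0.003], [0.006, 0.003, -1.0]]
ft_force: [-1.4, 0.3, 0.1]
finger_gap: 0.603
```

Run:
```python
from h import *
import pickle
s=bot.get_state(); print(s["position"],s["ee_rot"].round(3).tolist(),s["joint_pos"].round(2),s["finger_gap"])
c=cam("wrist"); pickle.dump(c,open("w2.pkl","wb")); print(proj(c,(629,77.5,135)))
b=cam("side"); u,v=proj(b,(580,90,60)).astype(int)
B=cv2.resize(b["im"][v-50:v+50,u-60:u+60],(480,400),interpolation=cv2.INTER_CUBIC)
w=cv2.resize(c["im"],(640,400))[:,140:460]
save(np.hstack([w,B]),"w2.png")
```

```text
[633.05388258  69.93404187 237.91760948] [[0.999, -0.048, 0.006], [-0.048, -0.999, -0.003], [0.006, 0.003, -1.0]] [-0.82  0.58  0.94  1.68 -0.5   1.14 -1.36] 0.6034660986008453
[307.7790951  209.79245894]
```

View pics/w2.png

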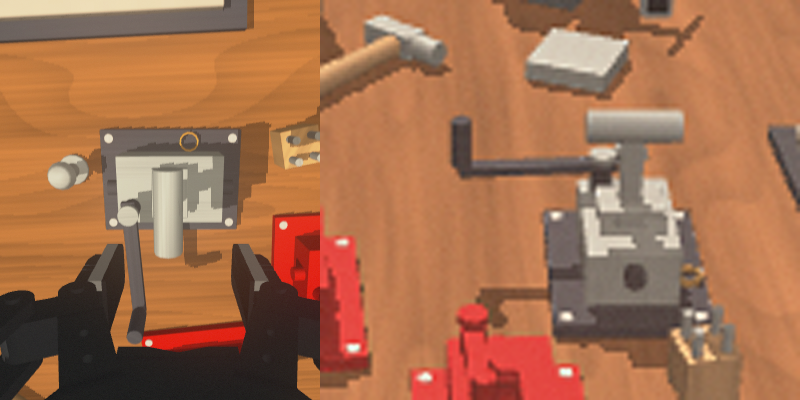

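The lever is at its open stop, with the knob at -x (side crop (460,145)). The bar is where predicted, at wrist (308,212) against (308,210). Descending to grip.

Request:
play_rows(deltas=[[[-4.4, -7.4, 10, 0, 0, 0], [0, 0, 36, 0, 0, 0], [0, 0, 36, 0, 0, 0], [0, 0, 30, 0, 0, 0], [0, 0, 10, 0, 0, 0]]])

```text
clock: 6.02
position: [619.9, 84.0, 110.3]
ee_rot: [[0.999, -0.044, -0.007], [-0.044, -0.999, 0.0], [-0.007, -0.0, -1.0]]
ft_force: [-1.7, 0.4, 0.8]
finger_gap: 0.596
```

Request:
play_rows(deltas=[[[0, 0, 0, 0, 0, 0], [0, 0, 0, 0, 0, 0], [0, 0, 0, 0, 0, 0]]])

```text
clock: 6.27
position: [625.3, 82.1, 116.9]
ee_rot: [[0.999, -0.047, 0.003], [-0.047, -0.999, 0.001], [0.003, -0.001, -1.0]]
ft_force: [0.1, 0.2, -0.2]
finger_gap: 0.6
```

Request:
play_rows(deltas=[[[3.9, 4.4, 0.5, 0, 0, 0], [0, 0, 0, 0, 0, 0], [0, 0, 0, 0, 0, 0], [0, 0, 0, 0, 0, 0]]])

```text
clock: 6.6
position: [628.3, 77.0, 114.9]
ee_rot: [[0.999, -0.048, 0.001], [-0.048, -0.999, 0.0], [0.001, -0.0, -1.0]]
ft_force: [-0.3, 0.1, 0.5]
finger_gap: 0.602
```

Request:
play_rows(deltas=[[[0, 0, 0, 0, 0, 0], [0, 0, 0, 0, 0, 0], [0, 0, 0, 0, 0, 0], [0, 0, 0, 0, 0, 0], [0, 0, 0, 0, 0, 0]]], claw=1)

```text
clock: 7.02
position: [628.0, 77.6, 114.5]
ee_rot: [[0.999, -0.047, 0.0], [-0.047, -0.999, 0.001], [0.0, -0.001, -1.0]]
ft_force: [-1.2, 1.7, 3.1]
finger_gap: 0.261
```

Request:
play_rows(deltas=[[[0, 0, 0, 0, 0, 0], [0, 0, 0, 0, 0, 0], [0, 0, 0, 0, 0, 0], [0, 0, 0, 0, 0, 0], [0, 0, 0, 0, 0, 0]]])

```text
clock: 7.43
position: [628.1, 77.5, 114.5]
ee_rot: [[0.999, -0.047, 0.0], [-0.047, -0.999, 0.001], [0.0, -0.001, -1.0]]
ft_force: [-0.9, 3.0, 5.0]
finger_gap: 0.262
```

Request:
play_rows(deltas=[[[0, -2.2, -0.5, -0.03, 0, 0], [0, -2.2, -0.5, -0.03, 0, 0], [0, -2.2, 0, -0.04, 0, 0], [0, 0, 0, 0, 0, 0], [0, 0, 0, 0, 0, 0]]])

```text
clock: 7.85
position: [628.6, 84.8, 115.3]
ee_rot: [[0.999, -0.046, -0.004], [-0.046, -0.994, -0.1], [0.001, 0.1, -0.995]]
ft_force: [-0.6, 3.2, 5.1]
finger_gap: 0.261
```

Request:
play_rows(deltas=[[[0, 2.7, -0.5, 0.04, 0, 0], [0, 2.7, -0.5, 0.04, 0, 0], [0, 2.7, -0.5, 0.04, 0, 0], [0, 2.7, -0.5, 0.04, 0, 0], [0, 2.7, 0, 0.04, 0, 0]]])

```text
clock: 8.27
position: [627.2, 71.7, 116.3]
ee_rot: [[0.999, -0.046, 0.004], [-0.046, -0.994, 0.102], [-0.001, -0.102, -0.995]]
ft_force: [1.1, 5.5, -5.8]
finger_gap: 0.26
```

Request:
play_rows(deltas=[[[0, 0, 0, 0, 0, 0], [0, 0, 0, 0, 0, 0]]])

```text
clock: 8.43
position: [627.1, 70.1, 116.5]
ee_rot: [[0.999, -0.048, 0.004], [-0.048, -0.994, 0.099], [-0.001, -0.099, -0.995]]
ft_force: [1.1, 0.2, -4.0]
finger_gap: 0.264
```

Request:
play_rows(deltas=[[[0, -2.7, -0.5, -0.04, 0, 0], [0, -2.7, -0.5, -0.04, 0, 0], [0, -2.7, -0.5, -0.04, 0, 0], [0, -2.7, -0.5, -0.04, 0, 0], [0, -2.7, -0.2, -0.04, 0, 0]]])

```text
clock: 8.85
position: [627.6, 83.1, 119.1]
ee_rot: [[0.999, -0.047, -0.006], [-0.048, -0.993, -0.105], [-0.001, 0.105, -0.994]]
ft_force: [1.6, -1.9, -6.0]
finger_gap: 0.259
```

Request:
play_rows(deltas=[[[0, 0, 0, 0, 0, 0], [0, 0, 0, 0, 0, 0]]])

```text
clock: 9.02
position: [627.6, 84.6, 118.8]
ee_rot: [[0.999, -0.045, -0.006], [-0.045, -0.994, -0.101], [-0.001, 0.101, -0.995]]
ft_force: [2.0, 1.8, -6.6]
finger_gap: 0.262
```

Request:
play_rows(deltas=[[[0, 2.8, -0.4, 0.04, 0, 0], [0, 2.8, -0.4, 0.04, 0, 0], [0, 2.8, -0.4, 0.04, 0, 0], [0, 2.8, -0.4, 0.04, 0, 0], [0, 2.8, 0, 0.04, 0, 0]]])

```text
clock: 9.43
position: [627.2, 71.0, 121.4]
ee_rot: [[0.999, -0.046, 0.004], [-0.046, -0.994, 0.104], [-0.0, -0.104, -0.995]]
ft_force: [0.6, 4.7, -4.3]
finger_gap: 0.26
```

Request:
play_rows(deltas=[[[0, 0, 0, 0, 0, 0], [0, 0, 0, 0, 0, 0]]])

```text
clock: 9.6
position: [627.4, 69.2, 122.0]
ee_rot: [[0.999, -0.049, 0.005], [-0.049, -0.994, 0.1], [-0.0, -0.101, -0.995]]
ft_force: [-0.4, 0.1, -2.0]
finger_gap: 0.262
```

Run:
```python
from h import *
b=cam("side"); u,v=proj(b,(629,77,70)).astype(int)
B=cv2.resize(b["im"][v-50:v+40,u-50:u+40],(540,540),interpolation=cv2.INTER_CUBIC)
save(B,"r1.png")
```

```text
(no output)
```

View pics/r1.png

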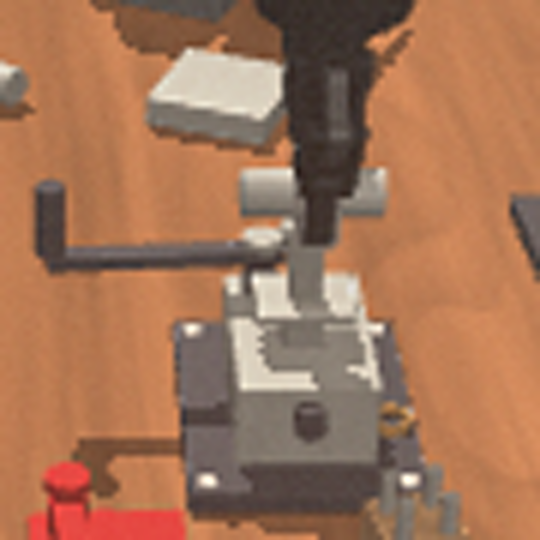

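The block is down, the lever is open, and the bar (315,190) sits in the pads with the collar lifting off the block. I'll continue rocking.

Request:
play_rows(deltas=[[[0, -2.9, -0.6, -0.04, 0, 0], [0, -2.9, -0.5, -0.04, 0, 0], [0, -2.9, -0.5, -0.04, 0, 0], [0, -2.9, -0.5, -0.04, 0, 0], [0, -2.9, -0.5, -0.04, 0, 0]]])

```text
clock: 10.07
position: [628.0, 83.6, 124.5]
ee_rot: [[0.999, -0.048, -0.005], [-0.048, -0.993, -0.104], [0.0, 0.104, -0.995]]
ft_force: [-0.4, -1.5, -5.8]
finger_gap: 0.258
```

Request:
play_rows(deltas=[[[0, 0, 0, 0, 0, 0], [0, 0, 0, 0, 0, 0]]])

```text
clock: 10.23
position: [628.0, 85.4, 123.9]
ee_rot: [[0.999, -0.045, -0.005], [-0.045, -0.994, -0.1], [-0.0, 0.1, -0.995]]
ft_force: [1.2, 2.1, -6.4]
finger_gap: 0.265
```

Request:
play_rows(deltas=[[[0, 3, -0.5, 0.04, 0, 0], [0, 3, -0.5, 0.04, 0, 0], [0, 3, -0.5, 0.04, 0, 0], [0, 3, -0.5, 0.04, 0, 0], [0, 3, -0.5, 0.04, 0, 0]]])

```text
clock: 10.65
position: [626.9, 70.1, 126.6]
ee_rot: [[0.999, -0.046, 0.004], [-0.047, -0.994, 0.103], [-0.001, -0.103, -0.995]]
ft_force: [1.1, 3.8, -10.7]
finger_gap: 0.264
```

Request:
play_rows(deltas=[[[0, 0, 0, 0, 0, 0], [0, 0, 0, 0, 0, 0]]])

```text
clock: 10.82
position: [627.6, 68.4, 127.8]
ee_rot: [[0.999, -0.049, 0.005], [-0.05, -0.994, 0.101], [0.0, -0.101, -0.995]]
ft_force: [-1.0, 0.9, -2.7]
finger_gap: 0.263
```

Request:
play_rows(deltas=[[[0, -3.1, -0.6, -0.04, 0, 0], [0, -3.1, -0.5, -0.04, 0, 0], [0, -3.1, -0.5, -0.04, 0, 0], [0, -3.1, -0.5, -0.04, 0, 0], [0, -3.1, -0.5, -0.04, 0, 0]]])

```text
clock: 11.23
position: [629.6, 83.2, 132.5]
ee_rot: [[0.999, -0.048, -0.001], [-0.048, -0.993, -0.104], [0.004, 0.104, -0.995]]
ft_force: [-1.3, -2.9, -1.4]
finger_gap: 0.262
```

Request:
play_rows(deltas=[[[0, 0, 0, 0, 0, 0], [0, 0, 0, 0, 0, 0]]])

```text
clock: 11.4
position: [629.6, 84.0, 132.0]
ee_rot: [[0.999, -0.045, -0.001], [-0.045, -0.994, -0.103], [0.003, 0.103, -0.995]]
ft_force: [-0.4, -1.1, 4.8]
finger_gap: 0.259
```

Request:
play_rows(deltas=[[[0, 2.3, 0, 0.034, 0, 0], [0, 2.3, 0, 0.034, 0, 0], [0, 2.3, 0, 0.034, 0, 0], [0, 0, 0, 0, 0, 0], [0, 0, 0, 0, 0, 0]]])

```text
clock: 11.82
position: [629.9, 75.6, 133.7]
ee_rot: [[0.999, -0.049, 0.005], [-0.049, -0.999, 0.001], [0.005, -0.002, -1.0]]
ft_force: [-0.6, -1.8, 10.2]
finger_gap: 0.265
```

Request:
play_rows(deltas=[[[0, 0, -2, 0, 0, 0], [0, 0, -2, 0, 0, 0], [0, 0, -2, 0, 0, 0], [0, 0, -2, 0, 0, 0], [0, 0, -2, 0, 0, 0]]])

```text
clock: 12.23
position: [627.5, 78.4, 140.3]
ee_rot: [[0.999, -0.047, -0.001], [-0.047, -0.999, 0.002], [-0.001, -0.002, -1.0]]
ft_force: [-0.9, -0.3, -5.5]
finger_gap: 0.261
```

Request:
play_rows(deltas=[[[0, 0, -4, 0, 0, 0], [0, 0, -4, 0, 0, 0], [0, 0, -4, 0, 0, 0], [0, 0, -3, 0, 0, 0], [0, 0, 0, 0, 0, 0]]])

```text
clock: 12.65
position: [628.5, 77.9, 156.6]
ee_rot: [[0.999, -0.047, 0.002], [-0.047, -0.999, 0.002], [0.002, -0.002, -1.0]]
ft_force: [0.5, -0.1, -5.2]
finger_gap: 0.262
```

Request:
play_rows(deltas=[[[0, 0, 0, 0, 0, 0], [0, 0, 0, 0, 0, 0], [0, 0, 0, 0, 0, 0], [0, 0, 0, 0, 0, 0], [0, 0, 0, 0, 0, 0]]])

```text
clock: 13.07
position: [627.8, 77.8, 155.5]
ee_rot: [[0.999, -0.047, -0.0], [-0.047, -0.999, 0.002], [-0.0, -0.002, -1.0]]
ft_force: [0.4, 0.6, -5.1]
finger_gap: 0.26
```

Run:
```python
from h import *
s=bot.get_state(); print(s["position"],s["ft_force"],s["finger_gap"])
ims=[]
for n in("scene","side"):
    b=cam(n); u,v=proj(b,(620,77,85)).astype(int); print(n, proj(b,(629,77.2,57)),proj(b,(629,77.2,77)), proj(b,(629,77.2,177)),(u,v))
    ims.append(cv2.resize(b["im"][v-55:v+45,u-50:u+50],(400,400),interpolation=cv2.INTER_CUBIC))
save(np.hstack(ims),"end.png")
```

```text
[627.81817291  77.84510876 155.5186418 ] [ 0.4460186   0.58615733 -5.14475823] 0.260456897965418
scene [308.40315112 249.1639933 ] [308.42878472 244.16912918] [308.56777556 217.08592101] (np.int64(311), np.int64(240))
side [370.83964102 200.32119736] [371.21325456 194.75835257] [373.18753579 165.36268297] (np.int64(368), np.int64(192))
```

View pics/end.png

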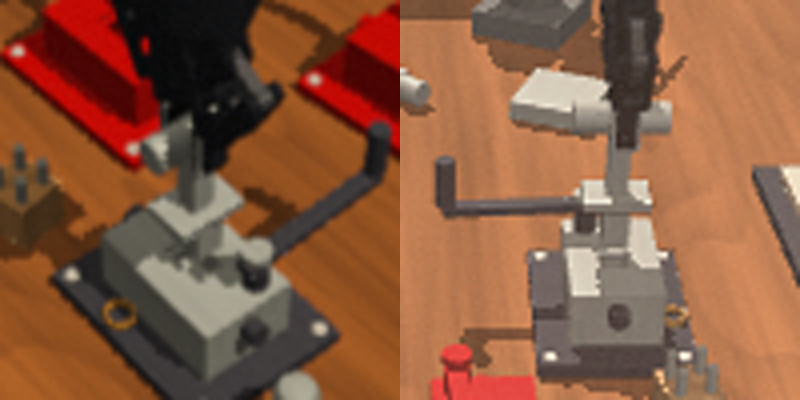

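The stake hangs about 19 mm above the mouth (41 mm rise), upright and still. The 5.1 N load matches its own weight, the block is down and the lever is open. Handing in.

```bash
python3 -c "
from h import *
print(ticket.job_done())"
```

```text
the job is handed in; nothing more can be done
None
```

I swung the lever open, rocked the stake loose and lifted it clear. I handed the job in with the stake still gripped, at about 13 s on the clock; no verdict was reported.

- **Lever:** I caged the knob loosely between the fingers and followed its arc to about 1.48 rad. The pictures afterwards show it still open.
- **Rocking:** I gripped the bar and rocked it to +y, then -y, then alternated. I tilted the gripper about 0.1 rad each way, with an upward pull of up to about 11 N. The stake rose 17.5 mm over six swings. That was more than 1.5 mm a swing, but the low forces and the pictures showed the block staying down.
- **Final checks:**
  - The stake is upright, about 41 mm up, so its foot is roughly 19 mm above the socket mouth and within about 2 mm of centre.
  - The gripper carries 5.1 N, the stake's own weight, so it is touching nothing else.
  - The block sits on its plate, and the ring and punch block look untouched. I did not re-measure the other bystanders.
- **Disagreements:** None of the final checks failed. On the way down to the bar the arm settled about 6 mm off its target, and I corrected that before closing the grip.

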